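# Stack the kiln shelf

## Robot

A 6-joint arm with a two-finger parallel gripper is mounted at the origin on a cart in front of the work surface, level with it; the furniture and walls round the work are solid. World frame = base frame: x ahead of the robot, y to its left, z up, the work surface at z = 0. Lengths are in mm, angles in rad, forces in N, time in s.
With the tool pointing down it reaches from about 350 to 875 mm from the base axis. Payload 4.2 kg.
Tool frame: the origin (TCP) lies on the mounting face of the last link; the fingertips stand 173 mm ahead of it and the grasp point (between the pads) lies grip_point_offset ahead of it (grip_point_offset is the distance from the TCP to the grasp point, in mm); z points along the fingers, y is the line along which they close (so a half turn about z gives the same grasp; the last joint's range is limited). The gripper opens to 85 mm and grips with 20 to 120 N. Pads are 22 mm wide; open, the fingers measure 114 mm over their backs; the gripper's body (76 mm by 85 mm) begins 54 mm behind the grasp point. The pads swing forward as they close: fully open they stand 13 mm farther back than shut.
Start: joints at [-1.016, 0.385, 0.008, 0, -1.194, -0.259], TCP at [182.207, -597.83, 404.712] pointing down, gripper open.
Joint ranges: [-3.14, 3.14], [-1.21, 2.06], [-1.07, 1.41], [-3.16, 2.05], [-2.99, -0.16], [-3.1, 3.1]. Speed limits (rad/s): [2.79, 2.79, 3.14, 3.14, 3.14, 3.14].

## Interface

Orientations are given as a unit quaternion [x, y, z, w].
In Python, from bench import read_state, get_image, job_done, recognise, place_of, grip_point_offset gives the robot as it stands. The module is installed in compiled form; this text tells all that it offers.
- The arm moves only by the tool carry_out, never from a script. Its arguments are lists of equal length, an entry for each row: "slide": the shift along the tool's x, y, z in m, a list of three; "roll": the turn about the tool's z in degrees; "claw": the finger opening in m, from 0 to 0.0854. A call has 1 to 8 rows; each row is the pose to reach, as a shift and turn from the pose commanded when the call began, along the tool's axes at that moment; what a row does not reach only later rows make up. A row lasts 1/8 s, in which the tool goes at most 62.5 mm and 10.7 degrees, less where a joint would pass 70% of its speed; a pose out of reach is approached as far as the arm can. A call with a gripper value outside its range is refused whole. The fingers move at their own pace and stop on an object; the grip force is fixed at half the most. Time passes only in rows, so rows that repeat a pose let the fingers close. It gives the time, the measured TCP pose, the force, the opening and the grip force at its end, in the units of the state.
- read_state(): the state, without advancing time (a new reading comes with each control period).
- get_image(name): name is "scene" or "top" or "wrist"; returns a dict with "img" (400x640x3 uint8, red, green, blue), "z_map" (400x640 float32, mm along the optical axis (not along the pixel's ray), 0 where there is no reading), "mtx" (3x3 intrinsics, pixels), "world_from_camera" (4x4, takes a point from camera to world coordinates); the wrist camera has in their place "T_tool_cam" (4x4, takes a point from camera to tool coordinates, whose origin is the TCP and whose axes are the flange's). Camera axes: x right, y up, looking along -z (the intrinsics and any distortion apply to the point x, -y, -z); pixel columns grow to the right and rows downward; lengths in mm; the calibration is good to about 2 mm. A picture is of the moment at which its call begins: read the wrist's pose just before it.
- job_done(): hands the job in; it is judged then, once.
Trained networks look in a picture, given as the dict that the camera call returned (one of the last four; its "shot" number tells which), for a name from the list of things; names that differ only in an ending like _2 or _b are one class to them, and where a whole thing is asked for, a point or a joint stands for the part that bears it (a point fixed in the world has none). Each returns a list of dicts, best first, with "conf" (0 to 1); they miss things now and then, are a little off and sometimes report something else, mostly with a low value. They report only what shows in the picture. A call takes as long as a camera call.
- recognise(picture, thing): "at" ([column, row] in pixels, amid what is visible of it).
- place_of(picture, thing): "at" ([column, row] in pixels: a listed point, or the origin of a listed thing).
The state is a dict: "clock": time; "joints": joint angles; "joint_vel": joint speeds; "joint_efforts": joint torques, N m; "position": TCP position; "ee_rot": TCP orientation; "contact_force": force on the tool from outside, world axes, zero at the start; "wrist_torque": the same for the moment, N m; "gripper_width": finger opening in mm; "grasp_force": force on a finger pad.
Only numpy, scipy, OpenCV 4.12 (cv2) and the standard library are available. Lean on these libraries where they do the work, as an engineer would, in place of code of your own. Each camera call takes 0.05 s, during which the arm holds its last target. There are 200 camera calls.

## Task

Stack the kiln shelf: to the right of the prop that already stands on it, stand the loose prop of the same height, in line with it along the shelf's long edge and as far off as the narrow bat needs to end flush with the outer sides of both props, and lay the test tile flat on the shelf midway between the two props, its long side along the row. Then lay the bat level across both props and stand the little house upright on the middle of the bat, its wide side along the bat. Never tip the unfired house over, and leave the standing prop, the taller loose prop, the olive jar and the white cup where they are.

Things in the scene. Friction and masses are not known exactly. Their poses are not given: they have to be found in the camera images.
- kiln_shelf: Kiln shelf: sand-coloured slab 200 x 300 x 15 mm lying flat on the table; it does not move. Origin: centre of its underside, so its upper face is 15 mm above the origin. Its x axis runs along the 200 mm side, roughly away from the robot; its y axis along the long 300 mm side, roughly to the robot's left (turned by up to 0.3 rad). 'Right' is its -y.
- standing_prop: The kiln prop that already stands on the left half of the kiln shelf: buff upright round tube, 44 mm outside diameter, 20 mm bore, 60 mm tall. Loose (0.25 kg). Origin: centre of its underside, z up; y along the shelf's y at the start.
- prop_60: Shorter of the two loose kiln props on the table right of the shelf: the same buff tube, 44 mm outside diameter, 20 mm bore, 60 mm tall, standing upright, about 0.16 kg. Origin: centre of its underside.
- prop_85: Taller of the two loose kiln props on the table: same tube, 44 mm outside diameter, but 85 mm tall, standing upright. Origin: centre of its underside. Not needed.
- tile: Test tile: flat terracotta tile, 62 mm (its x) by 46 mm (its y) by 8 mm thick, lying face up on the table, about 45 g. Origin: centre of its underside.
- bat: Narrow kiln bat: sand-coloured strip, 56 mm wide (its x), 190 mm long (its y), 12 mm thick, lying flat on the table, about 0.24 kg. Origin: centre of its underside. Flush across two props, the props' centres lie 73 mm either side of its centre, 146 mm from each other.
- house: Little unfired clay house: 33 mm deep (its x), 50 mm wide (its y), 100 mm tall with its roof and chimney, upright, plain vertical walls up to 80 mm, about 0.2 kg. Origin: centre of its underside.
- jar: Bystander: olive glaze jar with lid, 62 mm diameter, 62 mm tall, on the table behind the work. Origin: centre of its underside.
- cup: Bystander: white bisque cup, 88 mm diameter, 80 mm tall, on the table left of the kiln shelf. Origin: centre of its underside.

How it is judged:
By the outcome, as a careful person would: the job done as asked, in the order asked, and still so for the second after the job is handed in, with the robot touching nothing.
It also fails if it takes over 112 s, if anything falls off the work surface, if the arm or the gripper's body presses on something with over 40 N, if the wrist force passes 120 N, or if a joint passes its speed limit or range.

## Working session

There is one attempt and no reset: what is moved stays moved. The work goes in short steps, Python scripts to look and compute and a tool call to move; the robot and the scene stay as the last step left them, time stands still between calls to the robot, and variables do not carry over. Pictures are saved under pics/ and viewed, at most 14 in all, crops included, and the job is handed in when it is done.

Besides the shell and the picture viewer there is one more tool, called after ">>>" as name([rows], argument=value, ...), one row to a line, values as JSON. carry_out: Moves the arm, as the interface text tells. Its arguments: {"type":"object","properties":{"slide":{"type":"array"},"roll":{"type":"array"},"claw":{"type":"array"}},"required":["slide","roll","claw"]}

```bash
mkdir -p pics; cat > h.py <<'E'
import numpy as np, cv2
from bench import *
from scipy.spatial.transform import Rotation as R
def cam(name):
    s=read_state(); d=get_image(name)
    if name=="wrist":
        T=np.eye(4); T[:3,:3]=R.from_quat(s["ee_rot"]).as_matrix(); T[:3,3]=s["position"]
        d["W"]=T@np.array(d["T_tool_cam"])
    else: d["W"]=np.array(d["world_from_camera"])
    return d
def cloud(d):
    z=d["z_map"]; v,u=np.mgrid[:z.shape[0],:z.shape[1]]; K=np.array(d["mtx"])
    P=np.stack([(u-K[0,2])/K[0,0]*z,-(v-K[1,2])/K[1,1]*z,-z],-1)
    Q=P@d["W"][:3,:3].T+d["W"][:3,3]; Q[z==0]=np.nan
    return Q
def save(d,n): cv2.imwrite(f"pics/{n}.png",d["img"][:,:,::-1])
E
python3 - <<'E'
from h import *
print(grip_point_offset,read_state())
for n in("top","scene"):
    d=cam(n); save(d,n+"0"); Q=cloud(d); print(n,d.keys(),d["W"].round(2).tolist())
    for t in "kiln_shelf standing_prop prop_60 prop_85 tile bat house jar cup".split():
        for r in recognise(d,t)[:3]:
            c,w=map(int,np.round(r["at"])); print(t,round(r["conf"],2),c,w,Q[min(w,399),min(c,639)].round(0))
E
```

```text
154.70000000000002 {'clock': 0.0, 'joints': array([-1.01641859e+00,  3.85567353e-01,  6.61282218e-03, -4.67784820e-04,
       -1.19400866e+00, -2.58626833e-01]), 'joint_vel': array([-0.00024537, -0.00062556,  0.00023834, -0.00012171, -0.00249244,
       -0.00123184]), 'joint_efforts': array([ 7.41042750e-04, -3.92294312e+01,  1.88399112e+01,  4.18602079e+00,
       -4.61199641e-03,  8.44045644e-06]), 'position': array([ 182.14823906, -597.65370867,  403.61419224]), 'ee_rot': array([-1.47251663e-01,  9.89098441e-01,  1.08109995e-03, -2.28711971e-04]), 'contact_force': array([-1.27010636,  0.26404938, -0.40557115]), 'wrist_torque': array([0.052309  , 0.02417824, 0.01177196]), 'grasp_force': 0.0, 'gripper_width': 85.38074609836193}
top dict_keys(['img', 'z_map', 'mtx', 'world_from_camera', 'shot', 'W']) [[0.01, 1.0, -0.08, 477.58], [-1.0, 0.01, 0.0, 51.38], [0.0, 0.08, 1.0, 1582.41], [0.0, 0.0, 0.0, 1.0]]
kiln_shelf 0.31 338 148 [785. -30.  61.]
standing_prop 0.63 255 208 [561. 277.  32.]
prop_60 0.74 400 205 [ 575. -253.   88.]
prop_85 0.74 400 205 [ 575. -253.   88.]
tile 0.6 381 182 
[... 166 characters left out ...]
ene dict_keys(['img', 'z_map', 'mtx', 'world_from_camera', 'shot', 'W']) [[-0.25, 0.82, -0.51, 57.08], [-0.97, -0.2, 0.14, 203.53], [0.01, 0.53, 0.85, 971.33], [0.0, 0.0, 0.0, 1.0]]
kiln_shelf 0.95 276 245 [517. 194.  14.]
kiln_shelf 0.27 245 236 [536. 270.  69.]
standing_prop 0.54 245 237 [537. 271.  63.]
standing_prop 0.27 423 192 [ 554. -254.   65.]
prop_60 0.55 422 190 [ 558. -251.   71.]
prop_60 0.53 381 200 [ 562. -128.   58.]
prop_85 0.55 422 190 [ 558. -251.   71.]
prop_85 0.53 381 200 [ 562. -128.   58.]
tile 0.83 386 174 [ 679. -195.    8.]
bat 0.88 448 230 [ 443. -299.   12.]
house 0.65 454 182 [ 562. -354.   70.]
jar 0.56 329 149 [779. -31.  62.]
cup 0.85 175 279 [486. 473.  12.]
```

```bash
python3 - <<'E'
from h import *
for n in("top0","scene0"):
    im=cv2.imread(f"pics/{n}.png"); a=im[110:290,170:490] if n=="top0" else im[110:330,130:510]
    cv2.imwrite(f"pics/{n}c.png",cv2.resize(a,None,fx=2,fy=2,interpolation=cv2.INTER_CUBIC))
E
```

```text
(no output)
```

View pics/top0c.png

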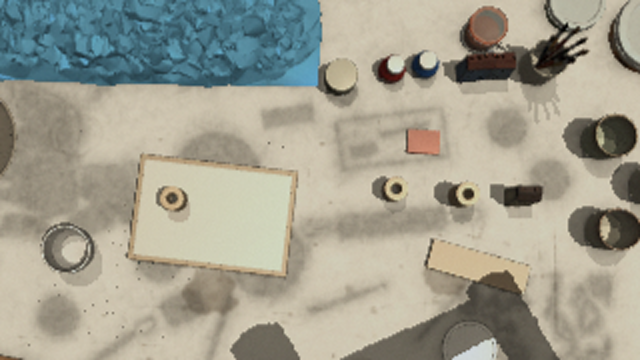

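View pics/scene0c.png

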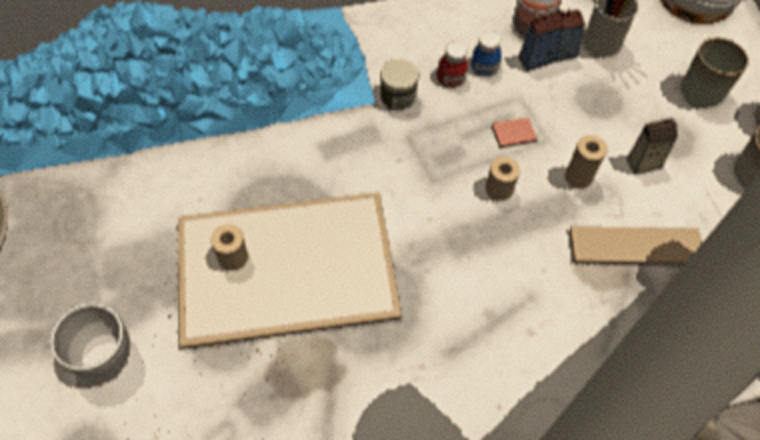

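Top crop: shelf at (215,213), standing prop at (172,198), prop_60 at (395,188), prop_85 at (466,193), house (522,194), tile (423,141). The bat (478,265) is partly under the arm. The scene crop agrees. Next I measure them metrically.

```bash
cat >> h.py <<'E'
def rect(P):
    (c,s,a)=cv2.minAreaRect(P[:,:2].astype(np.float32)); return np.round(c,1),np.round(s,1),round(a,1)
def near(Q,x,y,r,lo,hi):
    m=(np.hypot(Q[...,0]-x,Q[...,1]-y)<r)&(Q[...,2]>lo)&(Q[...,2]<hi); return Q[m]
def report(Q):
    for n,x,y,r,lo,hi in [("shelf",545,195,200,9,22),("sprop",558,272,45,50,75+12),("p60",562,-128,45,50,72),("p85",562,-252,45,75,95),("tile",672,-197,50,4,14),("bat",437,-290,115,8,18),("house",562,-358,45,60,110),("table",650,-60,60,-20,20)]:
        P=near(Q,x,y,r,lo,hi)
        if len(P)>5: print(n,len(P),rect(P),"mean",P.mean(0).round(1),"med z",np.median(P[:,2]).round(1), "bbox mid",((P.max(0)+P.min(0))/2).round(1))
E
python3 - <<'E'
from h import *
for n in("top","scene"): print(n); report(cloud(cam(n)))
d=cam("wrist"); save(d,"w0"); print(d["T_tool_cam"],d["mtx"])
E
```

```text
top
shelf 3790 (array([565.7, 209.6]), array([327.5, 322.9]), 84.1) mean [527.9 197.6  14.8] med z 14.7 bbox mid [557.4 206.9  15.5]
sprop 104 (array([556.5, 268.2]), array([42. , 40.6]), 89.4) mean [556.4 268.   72. ] med z 73.0 bbox mid [556.6 268.2  67.1]
p60 92 (array([ 580.8, -139.3]), array([41.1, 41.3]), 89.6) mean [ 579.8 -139.7   59.4] med z 59.2 bbox mid [ 580.8 -139.3   59.7]
p85 94 (array([ 569.7, -266.6]), array([41.5, 41.3]), 46.9) mean [ 570.2 -266.2   83.5] med z 83.1 bbox mid [ 569.9 -266.3   83.4]
tile 192 (array([ 673.9, -192.3]), array([88.6, 90.8]), 79.4) mean [ 671.7 -197.6    7.4] med z 6.9 bbox mid [ 673.1 -193.9    8.9]
bat 675 (array([ 430.8, -301.5]), array([187.8, 188. ]), 34.1) mean [ 434.  -301.    12.2] med z 11.9 bbox mid [ 431.9 -300.5   12.9]
house 114 (array([ 571.5, -375.1]), array([25.9, 44.4]), 0.6) mean [ 571.1 -372.8   88.1] med z 90.3 bbox mid [ 571.3 -375.1   81.7]
table 767 (array([651.1, -60.9]), array([116.1, 115.2]), 1.2) mean [ 6.50e+02 -6.01e+01 -5.00e-01] med z -0.5 bbox mid [651.1 -60.9  -0.7]
scene
shelf 6575 (array([529.7, 201.7]), 
[... 721 characters left out ...]
ox mid [ 442.4 -299.1   12.6]
house 234 (array([ 572.7, -373.1]), array([30.6, 45.9]), 2.4) mean [ 569.6 -370.3   83.5] med z 85.7 bbox mid [ 573.2 -373.3   80.2]
table 971 (array([649.5, -60. ]), array([117.6, 118.6]), 32.2) mean [ 6.488e+02 -5.950e+01  3.000e-01] med z 0.3 bbox mid [650.1 -59.9   0. ]
[[-5.68255004e-04  9.57764834e-01  2.87552081e-01  7.25430741e+01]
 [ 9.99999837e-01  5.59108148e-04  1.13929931e-04 -5.91829498e-01]
 [-5.16546306e-05  2.87552099e-01 -9.57764996e-01  3.04786825e+01]
 [ 0.00000000e+00  0.00000000e+00  0.00000000e+00  1.00000000e+00]] [[287.61517063   0.         313.35153534]
 [  0.         287.61517063 197.0408998 ]
 [  0.           0.           1.        ]]
```

```bash
cat >> h.py <<'E'
def go(x,y,z,yaw):
    """slide (m, tool axes) and roll (deg) to put the TCP there, tool down, tool y at world angle yaw"""
    s=read_state(); M=R.from_quat(s["ee_rot"]).as_matrix(); cur=np.degrees(np.arctan2(M[1,1],M[0,1]))
    d=np.array([x,y,z])-s["position"]; r=-((yaw-cur+180)%360-180)
    v=M.T@d
    print("slide",(v/1000).round(4).tolist(),"roll",round(r,1),"rows>=",max(np.linalg.norm(d)/62.5,abs(r)/10.7).round(1),"| now",s["position"].round(1),"yaw",cur.round(2),"tilt",np.degrees(np.arccos(-M[2,2])).round(2))
E
python3 -c "
from h import *
go(580,-138.5,330,174)"
```

```text
slide [-0.5144, 0.3234, 0.0747] roll -67.1 rows>= 9.8 | now [ 182.2 -597.8  404.7] yaw 106.95 tilt 0.0
```

>>> carry_out([
  [-0.514, 0.323, 0.075],
  [-0.514, 0.323, 0.075],
  [-0.514, 0.323, 0.075],
  [-0.514, 0.323, 0.075],
  [-0.514, 0.323, 0.075],
  [-0.514, 0.323, 0.075],
  [-0.514, 0.323, 0.075],
  [-0.514, 0.323, 0.075],
], roll=[-67, -67, -67, -67, -67, -67, -67, -67], claw=[0.085, 0.085, 0.085, 0.085, 0.085, 0.085, 0.085, 0.085])

```text
clock: 2.15
position: [508.3, -221.0, 343.6]
ee_rot: [-0.669, 0.743, -0.0, 0.0]
contact_force: [-0.0, -0.3, 0.8]
gripper_width: 85.1
grasp_force: 0.0
```

```bash
python3 -c "
from h import *
go(580,-138.5,330,174)
for n in('top','scene'): print(n); report(cloud(cam(n)))"
```

```text
slide [-0.0896, -0.0626, 0.0136] roll -0.0 rows>= 1.8 | now [ 508.3 -221.   343.6] yaw 173.98 tilt 0.05
top
shelf 3804 (array([505.4, 205.1]), array([348.6, 315.5]), 79.3) mean [527.  196.7  14.8] med z 14.6 bbox mid [517.9 197.9  15.5]
sprop 101 (array([556.7, 268.2]), array([41. , 40.7]), 5.1) mean [556.3 267.9  72.4] med z 73.4 bbox mid [556.6 268.4  66. ]
tile 194 (array([ 672.1, -197.8]), array([91.5, 90.3]), 83.7) mean [ 672.8 -198.4    7.5] med z 7.4 bbox mid [ 671.4 -197.6    8.8]
bat 503 (array([ 393.9, -284. ]), array([218.4, 142.5]), 79.9) mean [ 427.5 -311.    12.3] med z 12.2 bbox mid [ 401.2 -291.2   12.9]
house 88 (array([ 571.3, -375.1]), array([44.8, 25.2]), 89.4) mean [ 573.  -376.7   90.7] med z 91.5 bbox mid [ 571.4 -375.1   83.4]
table 680 (array([657.2, -59.9]), array([104.9, 117.3]), 6.6) mean [ 6.56e+02 -5.99e+01 -5.00e-01] med z -0.5 bbox mid [ 6.55e+02 -6.11e+01 -6.00e-01]
scene
shelf 6588 (array([530.1, 201.9]), array([300.6, 202.2]), 84.2) mean [521.  201.   15.7] med z 15.7 bbox mid [529.6 201.5  15.5]
sprop 238 (array([556.3, 271.4]), array([43.1, 41.8]), 30.8) mean [553.9 270.3  70. ] med z 74.0 bbox mid [557.2 270.6  64.9]
bat 7 (array([ 324. , -293.4]), array([ 4.6, 26.8]), 13.9) mean [ 325.6 -299.6    8.4] med z 8.2 bbox mid [ 326.  -293.     8.6]
table 35 (array([679.4, -13.8]), array([ 8.9, 55.8]), 57.1) mean [679.  -14.2   1. ] med z 0.7 bbox mid [677.2 -17.2   1.6]
```

>>> carry_out([
  [-0.0896, -0.0626, 0.0136],
  [-0.0896, -0.0626, 0.0136],
  [-0.0896, -0.0626, 0.0136],
  [-0.0896, -0.0626, 0.0136],
], roll=[0, 0, 0, 0], claw=[0.085, 0.085, 0.085, 0.085])

```text
clock: 2.75
position: [578.5, -140.6, 329.7]
ee_rot: [-0.669, 0.743, 0.0, -0.0]
contact_force: [-0.2, -0.4, -0.5]
gripper_width: 84.8
grasp_force: 0.0
```

```bash
python3 -c "
from h import *
d=cam('wrist'); save(d,'w1'); report(cloud(d)); go(580,-138.5,330,174)"
```

```text
shelf 877 (array([551.8,  56.6]), array([ 25.6, 126.8]), 81.7) mean [541.7  52.3  13.9] med z 14.7 bbox mid [550.6  57.8  13.1]
p60 1630 (array([ 580.9, -140.6]), array([42.6, 42.7]), 28.1) mean [ 580.8 -141.6   59.6] med z 60.2 bbox mid [ 581.  -140.5   56.3]
p85 2927 (array([ 571.7, -263.8]), array([38. , 42.9]), 83.4) mean [ 571.5 -265.    84.8] med z 85.2 bbox mid [ 571.5 -264.4   81.6]
tile 2947 (array([ 674.8, -198.6]), array([62. , 46.8]), 87.7) mean [ 674.2 -199.6    7.9] med z 7.9 bbox mid [ 674.9 -198.6    7.4]
bat 6706 (array([ 407.3, -244.6]), array([ 89.1, 160.5]), 84.3) mean [ 448.9 -253.3   12.2] med z 12.3 bbox mid [ 407.1 -249.3   11.7]
table 6927 (array([646.7, -60.9]), array([112.8, 119.7]), 13.2) mean [ 6.451e+02 -6.300e+01  5.000e-01] med z 0.5 bbox mid [ 6.489e+02 -5.990e+01  6.000e-01]
slide [-0.0027, -0.0015, -0.0001] roll -0.1 rows>= 0.0 | now [ 578.3 -141.   329.9] yaw 173.9 tilt 0.02
```

View pics/w1.png

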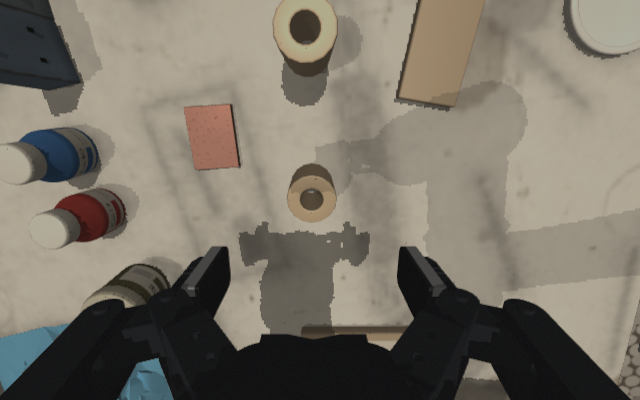

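Wrist picture: prop_60 at (312,195) is centred between the fingers. The tile is at (213,137) and prop_85 at (306,30). Descending to grasp.

>>> carry_out([
  [-0.001, -0.0023, 0.06],
  [-0.001, -0.0023, 0.12],
  [-0.001, -0.0023, 0.137],
  [-0.001, -0.0023, 0.137],
  [-0.001, -0.0023, 0.137],
  [-0.001, -0.0023, 0.137],
  [-0.001, -0.0023, 0.137],
  [-0.001, -0.0023, 0.137],
], roll=[0, 0, 0, 0, 0, 0, 0, 0], claw=[0.085, 0.085, 0.085, 0.085, 0.03, 0.03, 0.03, 0.03])

```text
clock: 3.8
position: [581.7, -139.5, 195.2]
ee_rot: [-0.669, 0.743, -0.001, 0.001]
contact_force: [-0.6, -0.0, 6.2]
gripper_width: 43.1
grasp_force: 60.4
```

>>> carry_out([
  [0, 0, -0.05],
  [-0.04, 0.01, -0.1],
  [-0.258, 0.068, -0.105],
  [-0.258, 0.068, -0.105],
  [-0.258, 0.068, -0.105],
  [-0.258, 0.068, -0.105],
  [-0.258, 0.068, -0.105],
  [-0.258, 0.068, -0.105],
], roll=[0, 0, 0, 0, 0, 0, 0, 0], claw=[0.03, 0.03, 0.03, 0.03, 0.03, 0.03, 0.03, 0.03])

```text
clock: 4.8
position: [540.6, 124.0, 298.1]
ee_rot: [-0.669, 0.743, 0.0, 0.0]
contact_force: [-0.9, -0.2, -1.8]
gripper_width: 43.4
grasp_force: 61.7
```

```bash
python3 -c "
from h import *
go(541.2,124.7,300,174)
d=cam('wrist'); save(d,'w2'); Q=cloud(d); s=read_state()
p=s['position']
# held prop points: top ring
P=near(Q,p[0],p[1],50,p[2]-195+45,p[2]-195+75); print(len(P),rect(P),np.median(P[:,2]))
for lo,hi in((60,90),): P=near(Q,556.5,270,45,lo,hi); print('sprop',len(P),rect(P) if len(P)>5 else '')
P=near(Q,545,195,200,9,22); print(rect(P),len(P))
d=cam('top');save(d,'t2');Q=cloud(d); P=near(Q,p[0],p[1],60,p[2]-195+45,p[2]-195+75); print('top held',len(P))
for n in ('top','scene'):
  Q=cloud(cam(n)); P=near(Q,432,-300,115,8,18); print(n,'bat',len(P)); print(rect(P)); P=near(Q,571,-374,45,60,110); print('house',rect(P))
  P=near(Q,673,-198,45,5,12); print('tile',rect(P))
"
```

```text
slide [-0.0008, -0.0006, -0.0019] roll -0.0 rows>= 0.0 | now [540.6 124.  298.1] yaw 173.96 tilt 0.01
11247 (array([538.7, 122.4]), array([95.2, 43.7]), 5.4) 163.08121685014842
sprop 0 
(array([529.3, 191.4]), array([283. , 199.6]), 84.1) 30184
top held 1
top bat 668
(array([ 428.1, -291.5]), array([217.3, 197. ]), 25.6)
house (array([ 571.2, -376. ]), array([45.4, 25.4]), 89.5)
tile (array([ 665.3, -193.9]), array([74.2, 71.6]), 79.4)
scene bat 105
(array([ 355.4, -332.6]), array([ 42.2, 161.5]), 34.0)
house (array([ 575.1, -390. ]), array([24.7, 13.5]), 34.9)
tile (array([ 693.4, -173.8]), array([13.9, 30.7]), 30.9)
```

View pics/w2.png

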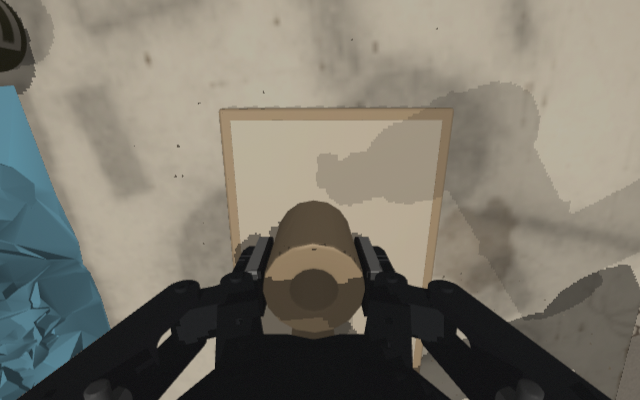

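Picture: the held prop's top is at (313,290) and hangs upright, and the shelf is beneath it; the standing prop is hidden behind the gripper. Checking the held prop's offset in the tool frame.

```bash
cat >> h.py <<'E'
def circ(P):
    from scipy.optimize import least_squares
    f=lambda p: np.hypot(P[:,0]-p[0],P[:,1]-p[1])-22
    return least_squares(f,P[:,:2].mean(0),loss='soft_l1').x
def ring(Q,x,y,top,r=40,tol=3):
    "centre of a 44 mm disc: outer outline (hull) of the top-face points"
    P=near(Q,x,y,r,top-tol,top+tol); H=cv2.convexHull(P[:,:2].astype(np.float32))[:,0]
    return len(P),circ(H.astype(float)).round(1),np.array(cv2.minEnclosingCircle(P[:,:2].astype(np.float32))[0]).round(1),np.median(P[:,2]).round(1)
E
python3 -c "
from h import *
s=read_state();M=R.from_quat(s['ee_rot']).as_matrix()
d=cam('wrist');Q=cloud(d)
T=(Q-s['position'])@M
for lo,hi in((132,139),(130,142)):
  m=(np.abs(T[...,1])<24)&(np.abs(T[...,0])<40)&(T[...,2]>lo)&(T[...,2]<hi); P=T[m]; print(len(P),P.min(0),P.max(0),np.median(P,0))
print(np.histogram(T[(np.abs(T[...,1])<20)&(np.abs(T[...,0])<60)][:,2],bins=range(100,220,5)))
Q=cloud(cam('top')); print(ring(Q,556.5,270,75),ring(Q,571,-264,85))
Q=cloud(cam('scene')); print(ring(Q,556.5,270,75))
"
```

```text
6806 [-20.95457304 -23.97987569 132.0351335 ] [ 23.20617843  23.97994977 138.99910121] [  3.59420712  -0.62127146 134.97385301]
7386 [-20.95457304 -23.97987569 130.04761444] [ 23.21555552  23.97994977 141.99720732] [  3.98288015  -0.23201222 135.04297982]
(array([ 390,   88,    2,    9,    0,    0, 2950, 3157,  729,  629,  546,
        468,  400,  288,  208,  192,  184,  162,   86,    0,    0,    0,
          0]), array([100, 105, 110, 115, 120, 125, 130, 135, 140, 145, 150, 155, 160,
       165, 170, 175, 180, 185, 190, 195, 200, 205, 210, 215]))
(34, array([555. , 268.5]), array([559.5, 271.8]), np.float64(75.4)) (65, array([ 569.8, -265.6]), array([ 570.1, -265.8]), np.float64(84.9))
(138, array([557.2, 270.5]), array([557.2, 270.9]), np.float64(75.5))
```

>>> carry_out([
  [-0.0008, -0.0007, 0.06],
  [-0.0008, -0.0007, 0.08],
  [-0.0008, -0.0007, 0.086],
  [-0.0008, -0.0007, 0.088],
  [-0.0008, -0.0007, 0.088],
], roll=[0, 0, 0, 0, 0], claw=[0.03, 0.03, 0.03, 0.03, 0.03])

```text
clock: 5.78
position: [542.1, 125.1, 210.9]
ee_rot: [-0.669, 0.743, -0.0, 0.001]
contact_force: [-0.2, 0.3, -0.9]
gripper_width: 42.7
grasp_force: 61.8
```

>>> carry_out([
  [0, 0, 0.001],
  [0, 0, 0.001],
  [0, 0, 0.001],
  [0, 0, 0.001],
  [0, 0, 0.001],
  [0, 0, -0.06],
  [0, 0, -0.12],
  [-0.165, 0.01, -0.16],
], roll=[0, 0, 0, 0, 0, 0, 0, 0], claw=[0.03, 0.03, 0.085, 0.085, 0.085, 0.085, 0.085, 0.085])

```text
clock: 6.78
position: [545.1, 184.0, 349.6]
ee_rot: [-0.667, 0.745, -0.001, 0.004]
contact_force: [0.6, 0.6, -0.0]
gripper_width: 85.1
grasp_force: 0.0
```

```bash
python3 -c "
from h import *
go(549,290,370,174)
for n in('scene','top'): Q=cloud(cam(n)); print(n,ring(Q,556.5,270,75),ring(Q,541,125,75))"
```

```text
slide [-0.1059, 0.0077, -0.02] roll -0.3 rows>= 1.7 | now [545.1 184.  349.6] yaw 173.68 tilt 0.48Traceback (most recent call last):
  File "<string>", line 4, in <module>
    for n in('scene','top'): Q=cloud(cam(n)); print(n,ring(Q,556.5,270,75),ring(Q,541,125,75))
                                                      ~~~~^^^^^^^^^^^^^^^^
  File "h.py", line 37, in ring
    P=near(Q,x,y,r,top-tol,top+tol); H=cv2.convexHull(P[:,:2].astype(np.float32))[:,0]
                                       ~~~~~~~~~~~~~~~~~~~~~~~~~~~~~~~~~~~~~~~~~~^^^^^
TypeError: 'NoneType' object is not subscriptable
```

>>> carry_out([
  [-0.1, 0.008, -0.02],
  [-0.1, 0.008, -0.02],
  [-0.1, 0.008, -0.02],
  [-0.1, 0.008, -0.02],
], roll=[0, 0, 0, 0], claw=[0.085, 0.085, 0.085, 0.085])

```text
clock: 7.32
position: [546.6, 285.6, 363.7]
ee_rot: [-0.669, 0.743, 0.0, -0.001]
contact_force: [0.0, 0.1, 0.2]
gripper_width: 85.0
grasp_force: 0.0
```

```bash
python3 -c "
from h import *
go(549,290,370,174)
d=cam('wrist'); save(d,'w3'); Q=cloud(d)
a=ring(Q,556.5,270,75); b=ring(Q,541,125,75); print(a,b)
v=a[1]-b[1]; print('rel',v,np.hypot(*v),'yaw',np.degrees(np.arctan2(-v[0],v[1])))
P=near(Q,545,195,200,9,22);P=P[(P[:,2]<19)];print('shelf',rect(P))
"
```

```text
slide [-0.0046, -0.0019, -0.0063] roll -0.0 rows>= 0.1 | now [546.6 285.6 363.7] yaw 173.95 tilt 0.1
(1361, array([557.5, 269.2]), array([557.5, 269.4]), np.float64(75.3)) (948, array([542.7, 124.4]), array([543.2, 128.5]), np.float64(75.3))
rel [ 14.8 144.8] 145.55438846012166 yaw -5.835932351317404
shelf (array([533. , 229.9]), array([238.5, 200.6]), 83.9)
```

View pics/w3.png

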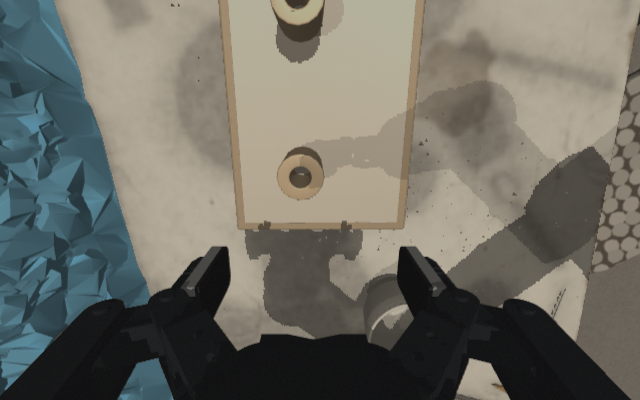

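Picture: standing prop at (300,175), prop_60 at (298,8, cut by the edge). Their spacing is 145.6 mm at a yaw of -5.8°, which is good. Next is the tile.

```bash
python3 -c "
from h import *
go(674.8,-198.6,330,177.7)"
```

```text
slide [0.4673, -0.1787, 0.0341] roll -3.8 rows>= 8.0 | now [546.7 285.1 363.8] yaw 173.91 tilt 0.1
```

>>> carry_out([
  [0.467, -0.179, 0.034],
  [0.467, -0.179, 0.034],
  [0.467, -0.179, 0.034],
  [0.467, -0.179, 0.034],
  [0.467, -0.179, 0.034],
  [0.467, -0.179, 0.034],
  [0.467, -0.179, 0.034],
  [0.467, -0.179, 0.034],
], roll=[-3.8, -3.8, -3.8, -3.8, -3.8, -3.8, -3.8, -3.8], claw=[0.085, 0.085, 0.085, 0.085, 0.085, 0.085, 0.085, 0.085])

```text
clock: 8.38
position: [674.7, -199.4, 330.3]
ee_rot: [-0.692, 0.721, 0.0, -0.0]
contact_force: [1.5, 1.0, 0.5]
gripper_width: 85.2
grasp_force: 0.0
```

>>> carry_out([
  [0, 0, 0],
  [0, 0, 0],
  [0, 0, 0],
], roll=[0, 0, 0], claw=[0.085, 0.085, 0.085])

```text
clock: 8.75
position: [675.0, -195.3, 330.9]
ee_rot: [-0.693, 0.721, 0.0, 0.0]
contact_force: [0.1, 0.3, -0.7]
gripper_width: 85.1
grasp_force: 0.0
```

```bash
python3 -c "
from h import *
go(674.8,-198.6,330,177.7)
for i in range(2):
  Q=cloud(cam('wrist')); P=near(Q,674,-198,55,4,12);a=rect(P); print(len(P),a)
Q=cloud(cam('wrist')); P=near(Q,571,-374,45,30,110); print('house',len(P), rect(P) if len(P) else '')
P=near(Q,571,-265,45,70,100);print('p85',rect(P))
go(*a[0],174,177.7)
for n in('scene','top'): Q=cloud(cam(n)); print(n,len(near(Q,556,270,30,70,80)),len(near(Q,541,125,30,70,80)))"
```

```text
slide [0.0033, 0.0001, 0.0009] roll 0.1 rows>= 0.1 | now [ 675.  -195.3  330.9] yaw 177.81 tilt 0.01
2533 (array([ 674.9, -199.1]), array([61.3, 45.9]), 88.0)
2530 (array([ 674.9, -198.8]), array([61.6, 46. ]), 87.7)
house 0 
p85 (array([ 571.9, -266.5]), array([43.1, 43.3]), 83.8)
slide [0.0039, 0.0004, 0.1571] roll 0.1 rows>= 2.5 | now [ 675.3 -194.9  331.1] yaw 177.85 tilt 0.03
scene 157 157
top 76 75
```

>>> carry_out([
  [0.0035, 0.0005, 0.06],
  [0.0035, 0.0005, 0.12],
  [0.0035, 0.0005, 0.15],
  [0.0035, 0.0005, 0.157],
  [0.0035, 0.0005, 0.157],
  [0.0035, 0.0005, 0.157],
], roll=[0, 0, 0, 0, 0, 0], claw=[0.085, 0.085, 0.085, 0.085, 0.085, 0.07])

```text
clock: 9.75
position: [675.6, -199.6, 175.9]
ee_rot: [-0.693, 0.721, -0.002, 0.001]
contact_force: [-0.3, -0.3, 0.4]
gripper_width: 70.8
grasp_force: 0.0
```

>>> carry_out([
  [0, 0, 0],
  [0, 0, 0],
  [0, 0, 0],
  [0, 0, 0],
  [0, 0, 0],
], roll=[0, 0, 0, 0, 0], claw=[0.035, 0.035, 0.035, 0.035, 0.035])

```text
clock: 10.38
position: [675.3, -199.6, 175.7]
ee_rot: [-0.693, 0.721, -0.001, 0.001]
contact_force: [-1.4, 1.0, 5.6]
gripper_width: 43.2
grasp_force: 60.6
```

>>> carry_out([
  [0, 0, -0.02],
  [0, 0, -0.06],
  [0, 0, -0.12],
  [0, 0, -0.12],
], roll=[0, 0, 0, 0], claw=[0.035, 0.035, 0.035, 0.035])

```text
clock: 10.88
position: [676.2, -200.0, 301.9]
ee_rot: [-0.693, 0.721, -0.006, 0.004]
contact_force: [0.3, -0.0, -0.6]
gripper_width: 43.1
grasp_force: 61.0
```

```bash
python3 -c "
from h import *
s=read_state();M=R.from_quat(s['ee_rot']).as_matrix()
d=cam('wrist');save(d,'w4');Q=cloud(d);T=(Q-s['position'])@M
m=(np.abs(T[...,1])<21)&(np.abs(T[...,0])<45)&(T[...,2]>155)&(T[...,2]<190); P=T[m]; print(len(P),np.percentile(P,[1,99],axis=0).round(1),np.median(P,0).round(1))
A=np.c_[P[:,:2],np.ones(len(P))]; print('plane',np.linalg.lstsq(A,P[:,2],rcond=None)[0])
print(s['gripper_width'],s['grasp_force'])
go(550.1,195.8,300,174)
"
```

```text
8697 [[-30.6 -20.6 161.2]
 [ 30.2  20.8 172.4]] [  3.    0.5 168. ]
plane [ 1.01077290e-02 -1.96479472e-02  1.67927975e+02]
43.136735843214424 61.041609048843384
slide [-0.3903, 0.1404, -0.003] roll 3.8 rows>= 6.6 | now [ 675.1 -199.7  298.2] yaw 177.75 tilt 0.45
```

View pics/w4.png

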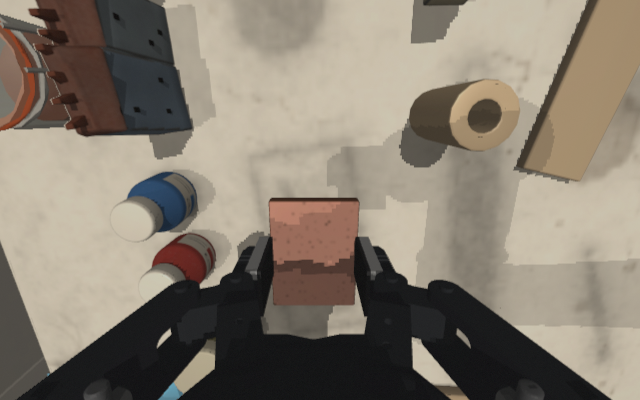

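Picture: the tile is held flat and centred at (314,250). The rest of the scene is undisturbed.

>>> carry_out([
  [-0.391, 0.1405, -0.003],
  [-0.391, 0.1405, -0.003],
  [-0.391, 0.1405, -0.003],
  [-0.391, 0.1405, -0.003],
  [-0.391, 0.1405, -0.003],
  [-0.391, 0.1405, -0.003],
  [-0.391, 0.1405, -0.003],
  [-0.391, 0.1405, -0.003],
], roll=[3.8, 3.8, 3.8, 3.8, 3.8, 3.8, 3.8, 3.8], claw=[0.035, 0.035, 0.035, 0.035, 0.035, 0.035, 0.035, 0.035])

```text
clock: 11.92
position: [548.5, 198.9, 295.9]
ee_rot: [-0.67, 0.742, 0.0, -0.001]
contact_force: [0.1, -0.1, -0.7]
gripper_width: 43.1
grasp_force: 61.1
```

>>> carry_out([
  [0, 0, 0],
  [0, 0, 0],
  [0, 0, 0],
], roll=[0, 0, 0], claw=[0.035, 0.035, 0.035])

```text
clock: 12.3
position: [550.0, 195.5, 296.5]
ee_rot: [-0.668, 0.744, 0.0, -0.0]
contact_force: [0.2, -0.9, -0.2]
gripper_width: 43.2
grasp_force: 61.1
```

```bash
python3 -c "
from h import *
d=cam('wrist');Q=cloud(d);print(ring(Q,541,125,75))
go(550.1,196.7,191.5,174)
"
```

```text
(2957, array([543. , 124.5]), array([543. , 124.4]), np.float64(75.3))
slide [-0.0011, -0.0, 0.105] roll -0.1 rows>= 1.7 | now [550.  195.6 296.5] yaw 173.86 tilt 0.02
```

>>> carry_out([
  [-0.0012, 0, 0.05],
  [-0.0012, 0, 0.085],
  [-0.0012, 0, 0.1],
  [-0.0012, 0, 0.105],
  [-0.0012, 0, 0.106],
  [-0.0012, 0, 0.106],
], roll=[0, 0, 0, 0, 0, 0], claw=[0.035, 0.035, 0.035, 0.035, 0.035, 0.035])

```text
clock: 13.1
position: [550.2, 198.0, 191.8]
ee_rot: [-0.669, 0.743, -0.0, 0.001]
contact_force: [-0.7, 0.4, 1.4]
gripper_width: 43.2
grasp_force: 61.1
```

>>> carry_out([
  [0.001, 0, 0.001],
  [0.001, 0, 0.0015],
  [0.001, 0, 0.0015],
  [0.001, 0, 0.0015],
  [0.001, 0, 0.0015],
  [0.001, 0, -0.04],
  [0.001, 0, -0.1],
  [0.001, 0, -0.15],
], roll=[0, 0, 0, 0, 0, 0, 0, 0], claw=[0.035, 0.035, 0.08, 0.08, 0.08, 0.085, 0.085, 0.085])

```text
clock: 14.1
position: [549.7, 196.7, 342.6]
ee_rot: [-0.669, 0.743, -0.0, 0.0]
contact_force: [0.1, 1.0, -0.1]
gripper_width: 85.0
grasp_force: 0.0
```

```bash
python3 -c "
from h import *
Q=cloud(cam('wrist')); P=near(Q,550,197,50,19,28); print('tile',len(P),rect(P)); print('p60',ring(Q,541,125,75))
go(439,-298,340,164.5)
"
```

```text
tile 2593 (array([551.1, 198.4]), array([62.6, 46. ]), 84.0)
p60 (1938, array([542.8, 124.6]), array([542.8, 124.7]), np.float64(75.3))
slide [0.5044, 0.0605, 0.0061] roll 9.6 rows>= 8.1 | now [551.3 197.4 350.4] yaw 174.06 tilt 0.83
```

>>> carry_out([
  [0.504, 0.06, 0.006],
  [0.504, 0.06, 0.006],
  [0.504, 0.06, 0.006],
  [0.504, 0.06, 0.006],
  [0.504, 0.06, 0.006],
  [0.504, 0.06, 0.006],
  [0.504, 0.06, 0.006],
  [0.504, 0.06, 0.006],
], roll=[9.6, 9.6, 9.6, 9.6, 9.6, 9.6, 9.6, 9.6], claw=[0.085, 0.085, 0.085, 0.085, 0.085, 0.085, 0.085, 0.085])

```text
clock: 15.15
position: [437.8, -292.5, 334.5]
ee_rot: [-0.604, 0.797, -0.0, 0.0]
contact_force: [1.2, 0.4, -0.2]
gripper_width: 85.0
grasp_force: 0.0
```

>>> carry_out([
  [0.004, 0, 0],
  [0.004, 0, 0],
  [0.004, 0, 0],
  [0.004, 0, 0],
], roll=[0, 0, 0, 0], claw=[0.085, 0.085, 0.085, 0.085])

```text
clock: 15.65
position: [438.0, -293.3, 334.8]
ee_rot: [-0.605, 0.796, -0.0, 0.0]
contact_force: [0.5, 0.0, 0.3]
gripper_width: 85.4
grasp_force: 0.0
```

```bash
python3 -c "
from h import *
d=cam('wrist');save(d,'w5');Q=cloud(d)
P=near(Q,439,-298,115,8,16);print(len(P),rect(P))
P=near(Q,571,-374,45,5,110);print('house',len(P),rect(P) if len(P)>9 else '')
go(439,-298,340,164.5)
for n in('scene','top'):
  Q=cloud(cam(n)); print(n,ring(Q,556.5,270,75),ring(Q,541,125,75)); P=near(Q,550,197,45,19,28); print('tile',rect(P))
"
```

```text
9965 (array([ 425.8, -286.3]), array([195.9, 174. ]), 47.4)
house 5547 (array([ 570.3, -376.3]), array([48.5, 34.1]), 89.7)
slide [0.0041, -0.0022, -0.0052] roll -0.0 rows>= 0.1 | now [ 438.  -293.4  334.8] yaw 164.47 tilt 0.01
scene (138, array([557.4, 270.8]), array([557.3, 271.9]), np.float64(75.1)) (139, array([542.4, 125.9]), array([542.8, 126.2]), np.float64(75.2))
tile (array([545.2, 196.6]), array([80.9, 71.4]), 67.7)
top (58, array([556.8, 269.6]), array([556.1, 269.4]), np.float64(75.1)) (56, array([540.4, 124.7]), array([541.6, 124.2]), np.float64(75.3))
tile (array([549.8, 198.8]), array([82.7, 71.9]), 64.5)
```

View pics/w5.png

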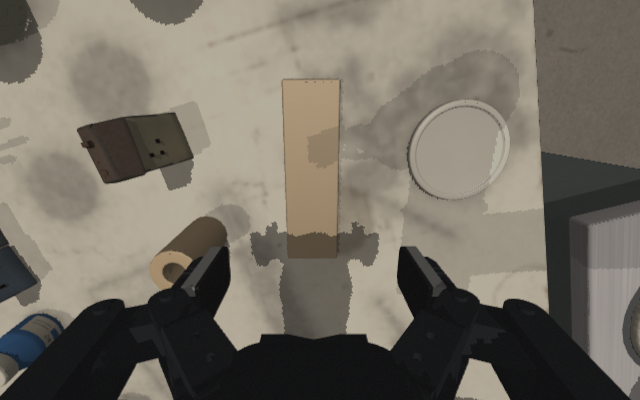

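Picture: the whole bat shows from (311,80) to (312,257), aligned with the tool. The house is at (150,145), with a plate at (460,150).

```bash
python3 -c "
from h import *
for i in range(2):
  d=cam('wrist');Q=cloud(d)
  m=((Q[...,2]>9)&(Q[...,2]<15)).astype(np.uint8); m=cv2.morphologyEx(m,cv2.MORPH_OPEN,np.ones((3,3)))
  n,l=cv2.connectedComponents(m); k=np.bincount(l[85:255,290:335].ravel())[1:].argmax()+1
  P=Q[l==k]; print(len(P),rect(P))
a=rect(P); go(*a[0],173,164.5)
P=near(Q,571,-374,45,5,110); 
for lo,hi in((5,30),(30,60),(60,78),(80,110)): print(lo,rect(P[(P[:,2]>lo)&(P[:,2]<hi)]))
"
```

```text
9607 (array([ 438.9, -301.4]), array([188.6,  56.1]), 74.8)
9630 (array([ 439. , -301.3]), array([189.4,  56.1]), 74.7)
slide [0.0066, -0.0031, 0.1618] roll -0.1 rows>= 2.6 | now [ 437.7 -294.1  334.8] yaw 164.4 tilt 0.01
5 (array([ 554.9, -376. ]), array([47.9,  5.4]), 88.6)
30 (array([ 557.4, -376.1]), array([47.2,  5.2]), 87.9)
60 (array([ 559.6, -376.5]), array([45.2,  4. ]), 86.8)
80 (array([ 572.3, -375.9]), array([45.7, 28.9]), 87.8)
```

>>> carry_out([
  [0.0066, -0.003, 0.06],
  [0.0066, -0.003, 0.12],
  [0.0066, -0.003, 0.15],
  [0.0066, -0.003, 0.162],
  [0.0066, -0.003, 0.1625],
  [0.0066, -0.003, 0.1625],
], roll=[-0.2, -0.2, -0.2, -0.2, -0.2, -0.2], claw=[0.085, 0.085, 0.085, 0.085, 0.085, 0.075])

```text
clock: 16.65
position: [439.3, -301.9, 173.6]
ee_rot: [-0.606, 0.796, -0.001, 0.001]
contact_force: [-0.1, 0.2, 0.3]
gripper_width: 74.9
grasp_force: 0.0
```

>>> carry_out([
  [0, 0, 0],
  [0, 0, 0],
  [0, 0, 0],
  [0, 0, 0],
], roll=[0, 0, 0, 0], claw=[0.045, 0.045, 0.045, 0.045])

```text
clock: 17.15
position: [438.9, -301.7, 174.0]
ee_rot: [-0.606, 0.796, -0.001, 0.001]
contact_force: [-1.7, 1.4, 5.3]
gripper_width: 54.1
grasp_force: 63.0
```

>>> carry_out([
  [0, 0, -0.03],
  [0, 0, -0.08],
  [0, 0, -0.14],
  [0, 0, -0.15],
  [0, 0, -0.15],
], roll=[0, 0, 0, 0, 0], claw=[0.045, 0.045, 0.045, 0.045, 0.045])

```text
clock: 17.77
position: [438.0, -301.4, 322.5]
ee_rot: [-0.605, 0.796, -0.0, 0.001]
contact_force: [0.4, 0.2, -2.7]
gripper_width: 54.0
grasp_force: 65.3
```

```bash
cat >> h.py <<'E'
def held():
    s=read_state();M=R.from_quat(s['ee_rot']).as_matrix()
    d=cam('wrist');T=(cloud(d)-s['position'])@M
    m=((np.abs(T[...,1])<27)&(T[...,0]>-30)&(T[...,0]<110)&(T[...,2]>145)&(T[...,2]<185)); P=T[m]
    A=np.c_[P[:,:2],np.ones(len(P))]; k=np.linalg.lstsq(A,P[:,2],rcond=None)[0]
    g=np.abs(P[:,2]-A@k)<4; P=P[g]; k=np.linalg.lstsq(A[g],P[:,2],rcond=None)[0]
    q=P[P[:,0]>40]
    print(len(P),'plane',k.round(4),'x',np.percentile(P[:,0],[.5,99.5]).round(1),'wide part y',np.percentile(q[:,1],[.5,99.5]).round(1)); return d
E
python3 -c "
from h import *
d=held();save(d,'w6')
go(550.2,196.9,330,174.25)
"
```

```text
28688 plane [ 1.200000e-03 -8.000000e-04  1.616817e+02] x [-29.1  94. ] wide part y [-26.7  26.5]
slide [-0.5101, 0.0248, -0.0083] roll -9.7 rows>= 8.2 | now [ 437.7 -301.3  321.1] yaw 164.5 tilt 0.14
```

View pics/w6.png

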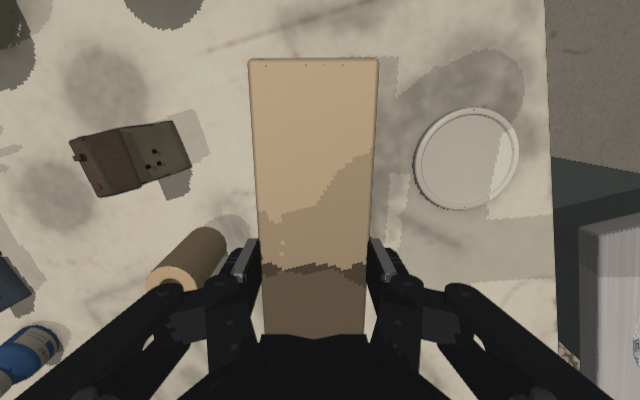

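Picture: the bat is held level and centred, its far end at row 60.

>>> carry_out([
  [-0.51, 0.025, -0.008],
  [-0.51, 0.025, -0.008],
  [-0.51, 0.025, -0.008],
  [-0.51, 0.025, -0.008],
  [-0.51, 0.025, -0.008],
  [-0.51, 0.025, -0.008],
  [-0.51, 0.025, -0.008],
  [-0.51, 0.025, -0.008],
], roll=[-9.7, -9.7, -9.7, -9.7, -9.7, -9.7, -9.7, -9.7], claw=[0.045, 0.045, 0.045, 0.045, 0.045, 0.045, 0.045, 0.045])

```text
clock: 18.82
position: [547.7, 188.0, 327.1]
ee_rot: [-0.671, 0.742, 0.001, -0.003]
contact_force: [1.7, -0.9, -2.3]
gripper_width: 53.6
grasp_force: 65.3
```

>>> carry_out([
  [0, 0, 0.01],
  [0, 0, 0.02],
  [0, 0, 0.02],
  [0, 0, 0.02],
], roll=[0, 0, 0, 0], claw=[0.045, 0.045, 0.045, 0.045])

```text
clock: 19.32
position: [548.1, 185.0, 309.9]
ee_rot: [-0.67, 0.742, -0.0, -0.0]
contact_force: [0.1, 0.1, -2.9]
gripper_width: 53.7
grasp_force: 65.2
```

```bash
python3 -c "
from h import *
held()
go(550.2,196.4,249,174.25)
"
```

```text
28742 plane [ 1.000000e-03 -1.100000e-03  1.616986e+02] x [-29.   94.2] wide part y [-26.7  26.5]
slide [-0.0114, -0.0008, 0.0613] roll -0.1 rows>= 1.0 | now [548.2 185.2 310.3] yaw 174.17 tilt 0.02
```

>>> carry_out([
  [-0.0114, -0.0008, 0.02],
  [-0.0114, -0.0008, 0.045],
  [-0.0114, -0.0008, 0.053],
  [-0.0114, -0.0008, 0.053],
  [-0.0114, -0.0008, 0.053],
], roll=[0, 0, 0, 0, 0], claw=[0.045, 0.045, 0.045, 0.045, 0.045])

```text
clock: 20.0
position: [550.5, 197.4, 258.3]
ee_rot: [-0.671, 0.742, -0.0, 0.001]
contact_force: [-0.4, -0.9, -3.0]
gripper_width: 53.9
grasp_force: 65.3
```

```bash
python3 -c "
from h import *
for i in range(3): go(550.2,196.4,249,174.25); cam('scene')
"
```

```text
slide [0.0011, 0.0002, 0.0093] roll -0.0 rows>= 0.1 | now [550.5 197.4 258.3] yaw 174.25 tilt 0.14
slide [0.0011, 0.0001, 0.0093] roll -0.0 rows>= 0.1 | now [550.4 197.5 258.3] yaw 174.25 tilt 0.14
slide [0.001, 0.0, 0.0091] roll -0.0 rows>= 0.1 | now [550.3 197.4 258.1] yaw 174.25 tilt 0.12
```

>>> carry_out([
  [0.001, 0, 0.004],
  [0.001, 0, 0.007],
  [0.001, 0, 0.009],
  [0.001, 0, 0.0095],
  [0.001, 0, 0.0095],
], roll=[0, 0, 0, 0, 0], claw=[0.045, 0.045, 0.045, 0.045, 0.045])

```text
clock: 20.78
position: [549.8, 196.3, 249.0]
ee_rot: [-0.671, 0.742, -0.0, -0.0]
contact_force: [-4.0, -0.5, 6.4]
gripper_width: 54.0
grasp_force: 66.3
```

>>> carry_out([
  [0, 0, 0],
  [0, 0, 0],
  [0, 0, 0],
  [0, 0, 0],
  [0, 0, -0.04],
  [0, 0, -0.09],
  [0, 0, -0.09],
  [0, 0, -0.09],
], roll=[0, 0, 0, 0, 0, 0, 0, 0], claw=[0.065, 0.08, 0.08, 0.08, 0.085, 0.085, 0.085, 0.085])

```text
clock: 21.78
position: [549.6, 196.2, 337.2]
ee_rot: [-0.671, 0.742, 0.0, -0.0]
contact_force: [0.1, -0.3, -0.3]
gripper_width: 85.1
grasp_force: 0.0
```

```bash
cat >> h.py <<'E'
def comp(Q,lo,hi,x,y,r):
    m=((Q[...,2]>lo)&(Q[...,2]<hi)&(np.hypot(Q[...,0]-x,Q[...,1]-y)<r)).astype(np.uint8); m=cv2.morphologyEx(m,cv2.MORPH_OPEN,np.ones((3,3)))
    n,l,st,_=cv2.connectedComponentsWithStats(m); k=st[1:,4].argmax()+1
    return Q[l==k]
E
python3 -c "
from h import *
d=cam('wrist');save(d,'w7');Q=cloud(d); P=comp(Q,82,93,550,197,115); print(rect(P),P[:,2].mean(),np.linalg.lstsq(np.c_[P[:,:2]-[550,197],np.ones(len(P))],P[:,2],rcond=None)[0])
go(571,-374,360,177.8)
"
```

```text
(array([550.7, 196.7]), array([190.2,  56.4]), 84.5) 87.39066702382706 [6.05472859e-04 7.71712999e-05 8.73917979e+01]
slide [0.5651, -0.0786, -0.0231] roll -3.6 rows>= 9.1 | now [549.5 196.2 336.5] yaw 174.23 tilt 0.12
```

View pics/w7.png

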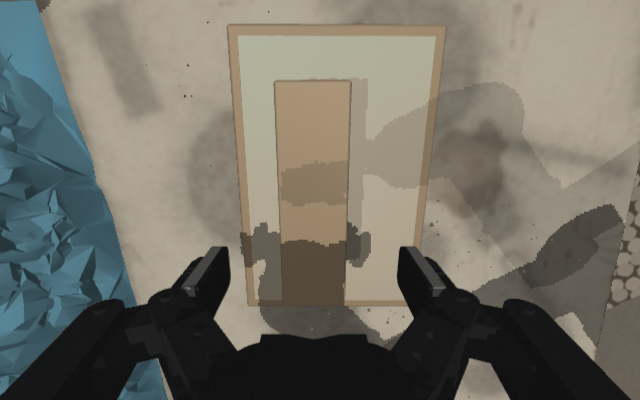

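Picture: the bat lies level at 87.4 mm from (312,80) to (312,305), centred at (550.7,196.7). Now the house.

>>> carry_out([
  [0.25, -0.035, -0.023],
  [0.25, -0.035, -0.023],
  [0.25, -0.035, -0.023],
  [0.25, -0.035, -0.023],
  [0.4, -0.055, -0.023],
  [0.565, -0.079, -0.023],
  [0.565, -0.079, -0.023],
  [0.565, -0.079, -0.023],
], roll=[-3.6, -3.6, -3.6, -3.6, -3.6, -3.6, -3.6, -3.6], claw=[0.085, 0.085, 0.085, 0.085, 0.085, 0.085, 0.085, 0.085])

```text
clock: 22.82
position: [568.8, -304.2, 358.6]
ee_rot: [-0.694, 0.72, 0.001, -0.001]
contact_force: [1.4, 0.4, 0.1]
gripper_width: 84.9
grasp_force: 0.0
```

```bash
python3 -c "
from h import *
go(571,-374,360,177.8)"
```

```text
slide [0.0697, -0.0048, -0.0015] roll 0.1 rows>= 1.1 | now [ 568.8 -304.2  358.6] yaw 177.85 tilt 0.18
```

>>> carry_out([
  [0.07, -0.005, 0],
  [0.07, -0.005, 0],
  [0.07, -0.005, 0],
  [0.07, -0.005, 0],
  [0.07, -0.005, 0],
], roll=[0, 0, 0, 0, 0], claw=[0.085, 0.085, 0.085, 0.085, 0.085])

```text
clock: 23.45
position: [571.8, -370.8, 360.8]
ee_rot: [-0.694, 0.72, -0.0, 0.0]
contact_force: [-0.1, 0.2, 0.3]
gripper_width: 84.9
grasp_force: 0.0
```

```bash
python3 -c "
from h import *
d=cam('wrist');save(d,'w8');Q=cloud(d)
for lo,hi in((3,40),(40,78),(77,84),(84,110),(76,110)):
  P=near(Q,571,-374,45,lo,hi); print(lo,len(P),rect(P) if len(P)>5 else '')
go(571,-375,212,177.8)
"
```

```text
3 194 (array([ 559.7, -383.5]), array([25.6, 56.9]), 32.3)
40 230 (array([ 570.9, -398.5]), array([ 7.5, 29.6]), 77.7)
77 253 (array([ 563.6, -380.2]), array([23.9, 51.8]), 25.0)
84 1389 (array([ 573.6, -376.6]), array([44.3, 26. ]), 87.5)
76 1646 (array([ 572.6, -376.5]), array([45.8, 28.1]), 87.5)
slide [0.0041, 0.0007, 0.1489] roll 0.2 rows>= 2.4 | now [ 571.7 -370.9  360.9] yaw 177.96 tilt 0.02
```

View pics/w8.png

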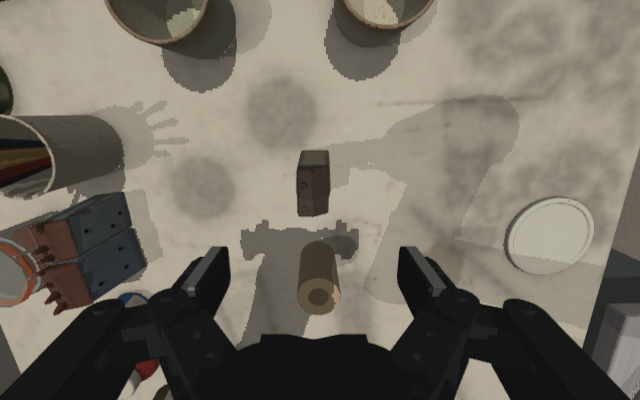

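Picture: the house is at (313,182), aligned with the fingers. prop_85 at (317,280) is clear of them.

>>> carry_out([
  [0.0045, 0, 0.06],
  [0.0045, 0, 0.11],
  [0.0045, 0, 0.14],
  [0.0045, 0, 0.15],
  [0.0045, 0, 0.151],
  [0.0045, 0, 0.151],
  [0.0045, 0, 0.151],
], roll=[0.2, 0.2, 0.2, 0.2, 0.2, 0.2, 0.2], claw=[0.085, 0.085, 0.085, 0.085, 0.085, 0.06, 0.045])

```text
clock: 24.38
position: [571.7, -376.9, 211.2]
ee_rot: [-0.693, 0.721, -0.001, 0.001]
contact_force: [-0.7, 0.8, 0.2]
gripper_width: 51.5
grasp_force: 0.0
```

>>> carry_out([
  [0, 0, 0],
  [0, 0, 0],
  [0, 0, 0],
  [0, 0, 0],
  [0, 0, 0],
  [0, 0, 0],
], roll=[0, 0, 0, 0, 0, 0], claw=[0.04, 0.036, 0.03, 0.025, 0.02, 0.02])

```text
clock: 25.12
position: [571.2, -376.9, 210.2]
ee_rot: [-0.693, 0.721, -0.0, -0.0]
contact_force: [-1.1, 1.0, 6.1]
gripper_width: 28.2
grasp_force: 59.9
```

>>> carry_out([
  [0, 0, -0.02],
  [0, 0, -0.06],
  [0, 0, -0.11],
  [0, 0, -0.16],
  [0, 0, -0.18],
  [0, 0, -0.18],
], roll=[0, 0, 0, 0, 0, 0], claw=[0.02, 0.02, 0.02, 0.02, 0.02, 0.02])

```text
clock: 25.88
position: [571.4, -376.8, 390.5]
ee_rot: [-0.692, 0.722, -0.001, 0.001]
contact_force: [-0.1, -0.2, -2.6]
gripper_width: 28.6
grasp_force: 58.6
```

```bash
python3 -c "
from h import *
d=cam('wrist');save(d,'w9');s=read_state();M=R.from_quat(s['ee_rot']).as_matrix();T=(cloud(d)-s['position'])@M
m=(np.abs(T[...,1])<20)&(np.abs(T[...,0])<45)&(T[...,2]>95)&(T[...,2]<225);P=T[m]
for lo in range(100,220,10):
  p=P[(P[:,2]>lo)&(P[:,2]<lo+10)]
  if len(p)>20: print(lo,len(p),np.percentile(p[:,0],[1,50,99]).round(1),np.percentile(p[:,1],[1,99]).round(1))
print(s['gripper_width'],s['grasp_force'])
go(550.7,196.7,390,174.4)"
```

```text
100 810 [ 7.  17.3 18.3] [-19.8  19.7]
110 4432 [-6.4 12.6 22.1] [-18.7  18.8]
120 2633 [-12.7  14.2  23. ] [-19.2  19.3]
130 1169 [-9.3 22.7 23.7] [-19.6  18.9]
140 734 [11.1 23.3 24. ] [-19.7  18.8]
150 634 [11.1 23.5 24.2] [-19.7  18.7]
160 485 [11.1 23.8 24.5] [-19.4  18.6]
170 346 [23.3 24.2 24.7] [-15.9  12.5]
180 295 [23.2 24.5 24.9] [-16.2  13.1]
190 266 [23.9 24.8 25.3] [-16.3  13.3]
200 134 [24.5 25.1 25.5] [-16.4  13.6]
28.21729844243904 58.55461657047272
slide [-0.572, 0.0442, -0.0009] roll 3.2 rows>= 9.2 | now [ 571.1 -376.6  388.3] yaw 177.62 tilt 0.08
```

View pics/w9.png

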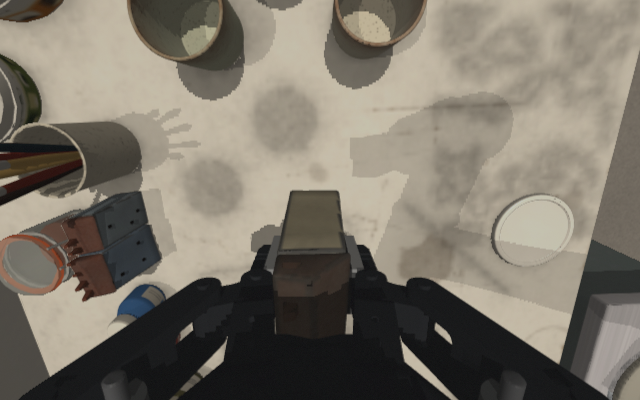

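Picture: the house is held upright at (313,230).

>>> carry_out([
  [-0.03, 0.002, 0],
  [-0.572, 0.044, 0],
  [-0.572, 0.044, 0],
  [-0.572, 0.044, 0],
  [-0.572, 0.044, 0],
  [-0.572, 0.044, 0],
  [-0.572, 0.044, 0],
  [-0.572, 0.044, 0],
], roll=[3.2, 3.2, 3.2, 3.2, 3.2, 3.2, 3.2, 3.2], claw=[0.02, 0.02, 0.02, 0.02, 0.02, 0.02, 0.02, 0.02])

```text
clock: 26.92
position: [553.8, 92.4, 386.9]
ee_rot: [-0.672, 0.741, 0.001, -0.002]
contact_force: [1.0, 1.5, -3.3]
gripper_width: 28.3
grasp_force: 58.5
```

```bash
python3 -c "
from h import *
go(550.7,196.7,385,174.4)"
```

```text
slide [-0.1035, 0.0132, 0.0018] roll 0.0 rows>= 1.7 | now [553.8  92.4 386.9] yaw 174.44 tilt 0.23
```

>>> carry_out([
  [-0.1, 0.0132, 0],
  [-0.1, 0.0132, 0],
  [-0.1, 0.0132, 0],
  [-0.1, 0.0132, 0.04],
  [-0.1, 0.0132, 0.06],
  [-0.1, 0.0132, 0.06],
  [-0.1, 0.0132, 0.06],
  [-0.1, 0.0132, 0.06],
], roll=[0, 0, 0, 0, 0, 0, 0, 0], claw=[0.02, 0.02, 0.02, 0.02, 0.02, 0.02, 0.02, 0.02])

```text
clock: 27.92
position: [551.5, 191.1, 330.5]
ee_rot: [-0.672, 0.741, -0.0, 0.001]
contact_force: [-0.4, 0.3, -2.6]
gripper_width: 28.5
grasp_force: 58.6
```

```bash
python3 -c "
from h import *
d=cam('wrist');Q=cloud(d)
P=comp(Q,80,94,550,150,90); print('bat vis',rect(P))
s=read_state();M=R.from_quat(s['ee_rot']).as_matrix();T=(Q-s['position'])@M
h=T[(np.abs(T[...,1])<24)&(T[...,0]>15)&(T[...,0]<32)&(T[...,2]>168)&(T[...,2]<205)]; print('house face y',np.percentile(h[:,1],[1,99]),'x',np.median(h[:,0]))
b=(P-s['position'])@M; print('bat y in tool',np.percentile(b[:,1],[.5,99.5]),'x max',np.percentile(b[:,0],[99.8]))
go(550.7,196.7,303,174.4)"
```

```text
bat vis (array([547.1, 158.4]), array([112.2,  56.3]), 84.4)
house face y [-15.43727801  13.96104966] x 23.896731753790426
bat y in tool [-26.15782137  29.18195035] x max [89.26987813]
slide [-0.0055, 0.0012, 0.0275] roll 0.0 rows>= 0.4 | now [551.4 191.1 330.5] yaw 174.43 tilt 0.11
```

>>> carry_out([
  [-0.0055, 0.0015, 0.015],
  [-0.0055, 0.0015, 0.025],
  [-0.0055, 0.0015, 0.0275],
  [-0.0055, 0.0015, 0.0275],
  [-0.0055, 0.0015, 0.0275],
], roll=[0, 0, 0, 0, 0], claw=[0.02, 0.02, 0.02, 0.02, 0.02])

```text
clock: 28.6
position: [550.3, 196.9, 302.3]
ee_rot: [-0.672, 0.741, -0.0, 0.0]
contact_force: [-0.4, 0.0, -1.7]
gripper_width: 28.0
grasp_force: 58.6
```

```bash
python3 -c "
from h import *
d=cam('wrist');Q=cloud(d)
P=comp(Q,80,93,550,150,90)
s=read_state();M=R.from_quat(s['ee_rot']).as_matrix();T=(Q-s['position'])@M
h=T[(np.abs(T[...,1])<24)&(T[...,0]>15)&(T[...,0]<32)&(T[...,2]>168)&(T[...,2]<205)]; print('house face y',np.percentile(h[:,1],[1,99]),'x',np.median(h[:,0]))
b=(P-s['position'])@M; print('bat y in tool',np.percentile(b[:,1],[.5,99.5]),'x max',np.percentile(b[:,0],[99.8]))
go(550.7,196.7,297.6,174.4)"
```

```text
house face y [-15.28683831  14.12696872] x 23.87458359972057
bat y in tool [-27.96078498  27.27691632] x max [95.09266362]
slide [0.0002, -0.0004, 0.0048] roll 0.1 rows>= 0.1 | now [550.3 196.9 302.4] yaw 174.45 tilt 0.05
```

Centred to within about 0.5 mm. Lowering the last 5 mm.

>>> carry_out([
  [0, 0.0002, 0.002],
  [0, 0.0002, 0.0035],
  [0, 0.0002, 0.0045],
  [0, 0.0002, 0.005],
  [0, 0.0002, 0.005],
], roll=[0, 0, 0, 0, 0], claw=[0.02, 0.02, 0.02, 0.02, 0.02])

```text
clock: 29.28
position: [550.0, 196.8, 297.2]
ee_rot: [-0.672, 0.74, -0.0, 0.0]
contact_force: [-0.1, 0.0, 0.5]
gripper_width: 28.2
grasp_force: 59.3
```

>>> carry_out([
  [0, 0, 0.0005],
  [0, 0, 0.0005],
  [0, 0, 0.0005],
  [0, 0, 0.0005],
  [0, 0, 0.0005],
  [0, 0, 0.0005],
  [0, 0, 0.0005],
  [0, 0, 0.0005],
], roll=[0, 0, 0, 0, 0, 0, 0, 0], claw=[0.02, 0.03, 0.034, 0.038, 0.045, 0.055, 0.065, 0.075])

```text
clock: 30.28
position: [550.0, 196.9, 296.5]
ee_rot: [-0.672, 0.741, 0.0, 0.0]
contact_force: [-0.6, 0.4, -1.0]
gripper_width: 75.2
grasp_force: 0.0
```

>>> carry_out([
  [0, 0, 0],
  [0, 0, -0.02],
  [0, 0, -0.06],
  [0, 0, -0.1],
  [0, 0, -0.13],
  [0, 0, -0.13],
  [0, 0, -0.13],
], roll=[0, 0, 0, 0, 0, 0, 0], claw=[0.08, 0.08, 0.08, 0.08, 0.08, 0.08, 0.08])

```text
clock: 31.15
position: [549.6, 196.8, 425.6]
ee_rot: [-0.672, 0.741, 0.0, -0.001]
contact_force: [0.3, 0.8, 0.1]
gripper_width: 79.8
grasp_force: 0.0
```

>>> carry_out([
  [-0.15, 0, 0],
  [-0.15, 0, 0],
  [-0.15, 0, 0],
  [-0.15, 0, 0],
  [-0.15, 0, 0],
], roll=[0, 0, 0, 0, 0], claw=[0.08, 0.08, 0.08, 0.08, 0.08])

```text
clock: 31.78
position: [564.4, 345.7, 425.1]
ee_rot: [-0.672, 0.741, -0.0, -0.001]
contact_force: [0.2, -0.2, -0.6]
gripper_width: 80.3
grasp_force: 0.0
```

```bash
python3 -c "
from h import *
d=cam('wrist');save(d,'w10');Q=cloud(d)
P=comp(Q,80,94,550,197,115); print('bat',rect(P))
P=near(Q,550,197,45,160,195); print('roof',len(P),rect(P))
print('p85',ring(Q,571,-264,85) if len(near(Q,571,-264,40,82,88)) else '')
d=cam('scene');save(d,'s10');Q=cloud(d);P=near(Q,550,197,45,160,195); print('roof sc',len(P),rect(P) if len(P)>5 else '')
Q=cloud(cam('top'));print('p85',ring(Q,571,-264,85));P=near(Q,550,197,45,160,195); print('roof top',rect(P));P=near(Q,550,197,110,82,94);print('bat top',rect(P)); print(read_state()['position'])"
```

```text
bat (array([554.1, 232.6]), array([118. ,  56.2]), 84.4)
roof 1418 (array([553.7, 210.3]), array([20.6, 27.8]), 86.5)
p85 
roof sc 0 
p85 (53, array([ 569. , -266.4]), array([ 570.8, -265.9]), np.float64(85.2))
roof top (array([551.5, 197. ]), array([45.2, 27.8]), 85.8)
bat top (array([549.7, 196.4]), array([190.1,  56.1]), 84.4)
[564.55493702 345.07803231 426.50860455]
```

View pics/w10.png

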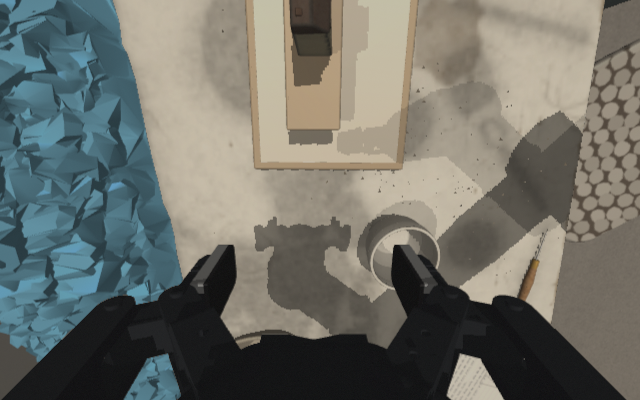

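View pics/s10.png

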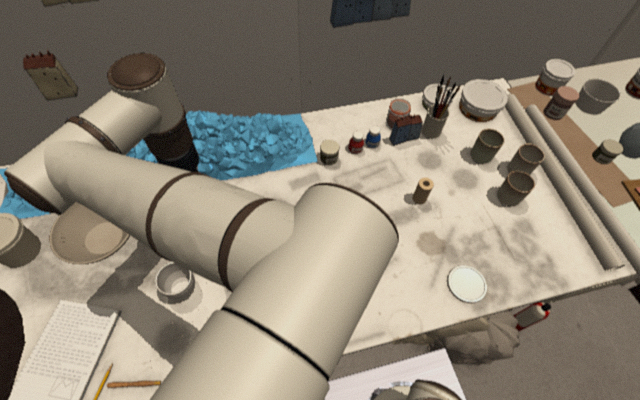

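Wrist picture: the house stands upright at (310,30) on the level bat, whose end is at (313,130), and the cup is untouched. The top camera puts the roof at (551.5,197) and the bat at (549.7,196.4). The scene picture shows the taller prop at (423,190) and the jar at (330,152) still in place.

```bash
python3 -c "
from bench import *
print(job_done())"
```

```text
the job is handed in; nothing more can be done
None
```

The kiln shelf is stacked as asked and handed in at about 32 s of robot time: props 145.4 mm apart (146 wanted), the tile about 1.5 mm left of midway, the bat level, the house upright within about 2 mm of its middle, and the prop that already stood on the shelf, the taller prop, jar and cup left in place.

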